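# Load a test tube into the bench annealer through its sprung flap

## Robot

A 6-joint arm with a two-finger parallel gripper is mounted at the origin on a cart in front of the work surface, level with it; the furniture and walls round the work are solid. World frame = base frame: x ahead of the robot, y to its left, z up, the work surface at z = 0. Lengths are in m, angles in rad, forces in N, time in s.
With the tool pointing down it reaches from about 0.25 to 0.725 m from the base axis. Payload 4 kg.
Tool frame: the origin (TCP) lies on the centre line of the jaws, within the pads' length; the fingertips stand 11 mm ahead of it and the grasp point (between the pads) lies 8 mm behind it (bot.nose_length is the distance from the TCP to the fingertips, in m); z points along the fingers, y is the direction in which the jaws open and shut (so a half turn about z gives the same grasp; the last joint's range is limited). The gripper opens to 85 mm and grips with 20 to 120 N. Pads are 22 mm wide; open, the fingers measure 114 mm over their backs; the gripper's body (76 mm by 85 mm) begins 54 mm behind the grasp point. The pads swing forward as they close: fully open they stand 13 mm farther back than shut.
Start: joints at [1.349, 0.241, 0.005, 1.335, 0, 1.571], TCP at [0.11, 0.488, 0.242] pointing down, gripper open.
Joint ranges: [-2.72, 2.72], [-1.05, 1.87], [-1.09, 1.28], [-1.99, 2.15], [-1.42, 1.44], [-3.14, 3.14]. Speed limits (rad/s): [2.79, 2.79, 3.14, 3.14, 3.14, 3.14].

## Interface

Orientations are given as a unit quaternion [x, y, z, w].
In Python, from workcell import bot gives the robot as it stands.
- The arm moves only by the tool play_rows, never from a script. Its argument "plan" is one flat list of numbers, 6 for each row, row after row: the shift along the tool's x, y, z in mm, then the turn, a rotation vector about the tool's x, y, z in rad. A call has 1 to 20 rows; each row shifts and turns the commanded pose from where the row before left it, along the tool's axes as they then stand; what a row does not reach is not made up. A row lasts 1/8 s, in which the tool goes at most 62.5 mm and 10.7 degrees, less where a joint would pass 70% of its speed; a pose out of reach is approached as far as the arm can. A call with a gripper value outside its range is refused whole. "hand" is the opening in per cent of the stroke, from 0 (shut) to 100 (fully open), set as the call begins (left out, the last holds). The fingers move at their own pace and stop on an object; the grip force is fixed at half the most. Time passes only in rows, so rows that do not move let the fingers close. It gives the time, the measured TCP pose, the force and the opening at its end, in the units of the state.
- bot.get_obs(): the state, without advancing time (a new reading comes with each control period).
- bot.camera(name): name is "side" or "top" or "wrist"; returns a dict with "frame" (384x512x3 uint8, blue, green, red), "range_z" (384x512 float32, m along the optical axis (not along the pixel's ray), 0 where there is no reading), "K" (3x3 intrinsics, pixels), "cam_to_world" (4x4, takes a point from camera to world coordinates). Camera axes: x right, y down, z forward; pixel columns grow to the right and rows downward; lengths in m; the calibration is good to about 2 mm. A picture is of the moment at which its call begins.
- bot.job_done(): hands the job in, once; it reports no verdict.
Trained networks look in the newest picture that a camera, given by its name, has taken for a name from the list of things; names that differ only in an ending like _2 or _b are one class to them, and where a whole thing is asked for, a point or a joint stands for the part that bears it (a point fixed in the world has none). Each returns a list of dicts, best first, with "p" (0 to 1); they miss things now and then, are a little off and sometimes report something else, mostly with a low value. They report only what shows in the picture. A call takes as long as a camera call. They do not tell look-alikes from the thing itself.
- bot.outline_of(query, camera): "mask" (384x512 bool, what is visible of it) and "point" ([row, column] in pixels, amid what is visible of it).
The state is a dict: "clock": time; "joint_pos": joint angles; "joint_vel": joint speeds; "tau": joint torques, N m; "eef_pos": TCP position; "tool_rot": TCP orientation; "ft_force": force on the tool from outside, world axes, zero at the start; "ft_torque": the same for the moment, N m; "grip_width": finger opening in m.
Only numpy, scipy, OpenCV 4.12 (cv2) and the standard library are available. Lean on these libraries where they do the work, as an engineer would, in place of code of your own. Each camera call takes 0.05 s, during which the arm holds its last target.

## Task

Put the loose test tube into the cold bench annealer: push the sprung double flap in its top open with the tube and fingers, hold it open, lower the tube level along the middle of the opening until you feel both rests of the hidden bed take it, press it down lightly, and only then let go and draw out so that the flap springs shut. The glass is thin: do not drop it or press it hard, and do not knock over or shift the beaker.

Things in the scene. Friction and masses are not known exactly. Their poses are not given: they have to be found in the camera images.
- tube_mid (a point): Centre of the loose test tube, a clear white glass tube 142 mm long and 21 mm thick, lying on the bench right of the burner; it is the thing to load. Length along its own y, z up; it lies level and its origin is half-way along and half-way up (10.5 mm above the bench). Weight about 30 g. Grip it across its middle.
- tube: The same test tube, origin at the centre of its underside when lying, y along its length, z up.
- annealer: Bench annealer, a fixed grey steel box 166 mm (x) by 226 mm (y), 135 mm high, with a steel rim, left of the burner; origin at the centre of its underside, z up, front panel with dial (16 mm out) towards -x. The opening in its top is closed by a flap of two sprung leaves that meet on the middle line (along y) and swing down into the box. The tube goes in level, lengthwise along y, either way round.
- mouth (a point): Centre of the annealer's opening, level with the rim (135 mm above the bench); axes as the annealer's. The opening is 130 mm (x) by 190 mm (y), the walls 18 mm thick. The tube goes down in its middle; inside, open the fingers only part-way if they would measure over 120 mm over their backs.
- leaf_near (a joint): Angle of the flap leaf hinged on the opening's -x edge: 0 shut (level, 6 mm below the rim), up to 1.4 swung down. It is 63 mm from hinge to free edge, 186 mm wide; along the free edge runs a freely turning roller 8 mm thick. Its spring always shuts it and pushes back with 1.5 N at the free edge when nearly shut, rising to 5 N when fully down.
- leaf_far (a joint): Angle of the like leaf hinged on the opening's +x edge: 0 shut, grows to 1.4 as it swings down. As both leaves swing steeply aside, their upward push on the hand fades by several N, so the touch of the bed shows as a fresh rise of the force.
- bed: Bed under the flap; origin and axes as the annealer's, so this pose does not tell its height, which is set anew each time: rest tops 60 to 79 mm below the rim. Two ceramic rests, 16 mm wide, 50 mm either side of the middle along y, 58 mm long in x between 4 mm lips; sprung: they give 5 mm at 2 N per mm, then are rigid. Fingers have 84 mm between them, to 12 mm below their tops.
- beaker: Glass beaker 69 mm across, 100 mm high, standing on the bench between tube and annealer, farther back; origin at the centre of its underside. Leave it alone.
Things that resemble listed ones, but are neither listed nor needed, are in the scene too. Leave any green or pink look-alike of the tube alone.

How it is judged:
By the outcome, as a careful person would: the job done as asked, in the order asked, and still so for the second after the job is handed in, with the robot touching nothing.
It also fails if it takes over 58 s, if anything falls off the work surface, if the arm or the gripper's body presses on something with over 40 N, if the wrist force passes 120 N, or if a joint passes its speed limit or range.

## Working session

There is one attempt and no reset: what is moved stays moved. The work goes in short steps, Python scripts to look and compute and a tool call to move; the robot and the scene stay as the last step left them, time stands still between calls to the robot, and variables do not carry over. Pictures are saved under pics/ and viewed, and the job is handed in when it is done.

Besides the shell and the picture viewer there is one more tool, called after ">>>" as name(argument=value, ...) on one line, values as JSON. play_rows: Moves the arm, as the interface text tells. Its arguments: {"type":"object","properties":{"plan":{"type":"array","items":{"type":"number"}},"hand":{"type":"number"}},"required":["plan"]}

```bash
mkdir -p pics; ls; cat > h.py <<'E'
from workcell import bot
import numpy as np, cv2
def pts(c,mask=None):
    z=c["range_z"];K=c["K"];v,u=np.mgrid[0:384,0:512]
    ok=z>0
    if mask is not None: ok&=mask
    u=u[ok];v=v[ok];z=z[ok]
    P=np.stack([(u-K[0,2])/K[0,0]*z,(v-K[1,2])/K[1,1]*z,z,np.ones_like(z)])
    return (c["cam_to_world"]@P)[:3].T
E
python3 - <<'E'
from h import *
for n in ["top","side"]:
    c=bot.camera(n); cv2.imwrite(f"pics/{n}0.png",c["frame"])
    np.savez(f"{n}0.npz",**c)
    for q in ["tube","annealer","beaker"]:
        for r in bot.outline_of(q,n)[:4]:
            p=pts(c,r["mask"]); print(n,q,round(r["p"],2),r["point"],p.shape[0],np.median(p,0).round(3) if len(p) else 0,p.min(0).round(3) if len(p) else 0,p.max(0).round(3) if len(p) else 0)
o=bot.get_obs(); print(o["eef_pos"],o["tool_rot"],o["clock"],o["grip_width"],bot.nose_length)
E
```

```text
pics
top tube 0.71 [149.8, 384.2] 291 [ 0.693 -0.459  0.016] [ 0.664 -0.526 -0.007] [ 0.726 -0.391  0.025]
top tube 0.7 [239.1, 386.3] 280 [ 0.428 -0.464  0.017] [ 0.419 -0.536  0.006] [ 0.436 -0.396  0.026]
top tube 0.6 [225.9, 324.1] 303 [ 0.46  -0.276  0.016] [ 0.447 -0.349 -0.006] [ 0.477 -0.21   0.026]
top annealer 0.81 [191.9, 150.3] 5912 [0.542 0.201 0.13 ] [ 0.439  0.075 -0.006] [0.685 0.387 0.143]
top annealer 0.2 [203.7, 154.4] 1611 [0.517 0.197 0.129] [0.464 0.099 0.013] [0.575 0.302 0.137]
top beaker 0.64 [153.2, 250.7] 596 [ 0.691 -0.074  0.035] [ 0.646 -0.107 -0.01 ] [ 0.743 -0.039  0.103]
side tube 0.76 [250.8, 232.1] 191 [ 0.459 -0.307  0.016] [ 0.447 -0.356 -0.004] [ 0.473 -0.215  0.02 ]
side tube 0.69 [287.5, 234.0] 299 [ 0.427 -0.487  0.016] [ 0.419 -0.542 -0.004] [ 0.442 -0.381  0.021]
side tube 0.6 [274.4, 337.9] 328 [ 0.692 -0.469  0.014] [ 0.664 -0.532 -0.003] [ 0.726 -0.385  0.02 ]
side annealer 0.85 [171.1, 238.1] 2411 [0.547 0.108 0.101] [ 0.407 -0.154 -0.005] [0.658 0.33  0.193]
side beaker 0.66 [199.9, 284.4] 602 [ 0.673 -0.102  0.061] [ 0.646 -0.117 -0.004] [0.794 0.211 0.098]
[0.10996668 0.48765998 0.24218434] [ 1.10646496e-01  9.93859813e-01 -1.55163760e-04  8.42317841e-06] 0.4 0.08542140320252077 0.011
```

View pics/top0.png

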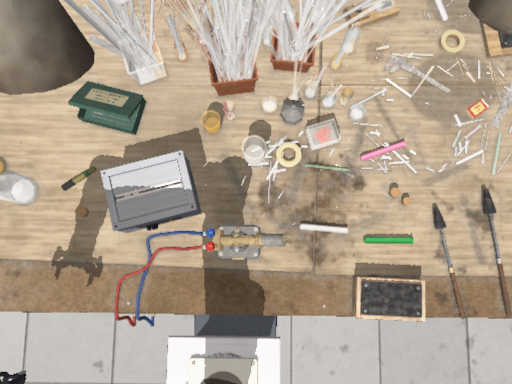

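View pics/side0.png

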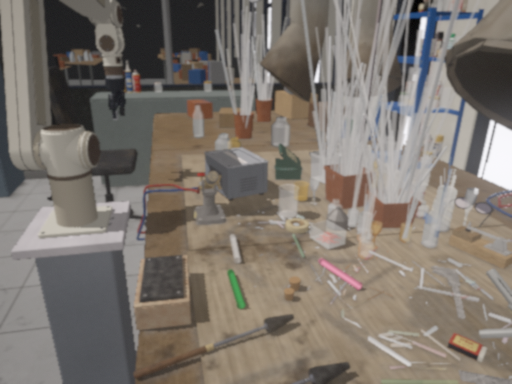

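```bash
python3 - <<'E'
from h import *
f=np.load("top0.npz")["frame"]
cv2.imwrite("pics/crop0.png",cv2.resize(f[120:280,290:430],None,fx=4,fy=3.7,interpolation=cv2.INTER_CUBIC))
c=dict(np.load("top0.npz"))
p=pts(c); s=(p[:,2]>.131)&(p[:,2]<.145)&(abs(p[:,0]-.53)<.15)&(abs(p[:,1]-.2)<.2)
q=p[s]; print(len(q),q.min(0),q.max(0)); print(cv2.minAreaRect((q[:,:2]*1000).astype(np.float32)))
E
```

```text
2421 [0.39102474 0.02790522 0.13100223] [0.65614287 0.33723883 0.1425416 ]
((497.6231994628906, 176.88507080078125), (280.9853210449219, 257.6988525390625), 15.369930267333984)
```

View pics/crop0.png

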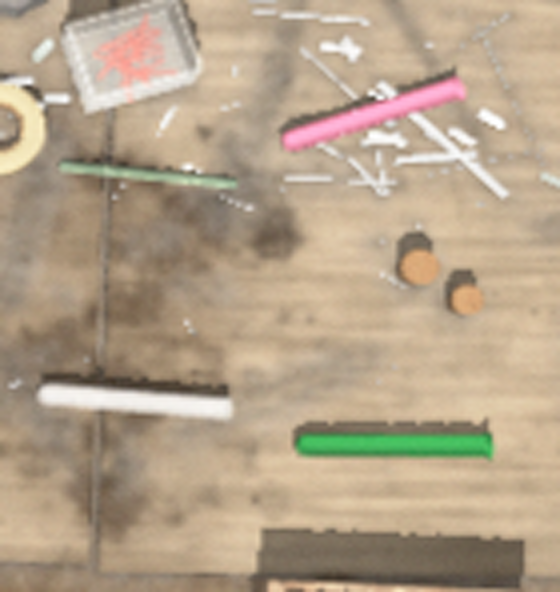

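```bash
python3 - <<'E'
from h import *
c=dict(np.load("top0.npz"))
f=c["frame"]
print(c["K"],c["cam_to_world"].round(3))
cv2.imwrite("pics/crop1.png",cv2.resize(f[130:245,85:215],None,fx=5,fy=5,interpolation=cv2.INTER_CUBIC))
z=c["range_z"];v,u=np.mgrid[0:384,0:512];K=c["K"]
W=np.einsum('ij,jhw->ihw',c["cam_to_world"],np.stack([(u-K[0,2])/K[0,0]*z,(v-K[1,2])/K[1,1]*z,z,np.ones_like(z)]))
hz=W[2]; im=np.clip((hz)/0.16*255,0,255).astype(np.uint8)
cv2.imwrite("pics/hz.png",cv2.resize(im[130:245,85:215],None,fx=5,fy=5,interpolation=cv2.INTER_NEAREST))
m=((hz>.118)&(hz<.15)).astype(np.uint8); n,l,st,ce=cv2.connectedComponentsWithStats(m)
k=l[192,150]; print(st[k]); s=l==k
s=cv2.erode(s.astype(np.uint8),np.ones((3,3)))>0
q=W[:2][:,s].T; print(len(q),cv2.minAreaRect((q*1000).astype(np.float32)))
E
```

```text
[[461.04642756   0.         257.79704079]
 [  0.         461.04642756 191.16211754]
 [  0.           0.           1.        ]] [[ 1.400e-02 -9.890e-01  1.470e-01  3.680e-01]
 [-1.000e+00 -1.400e-02 -1.000e-03 -8.800e-02]
 [ 3.000e-03 -1.470e-01 -9.890e-01  1.353e+00]
 [ 0.000e+00  0.000e+00  0.000e+00  1.000e+00]]
[ 100  150   97   81 5173]
4399 ((547.9108276367188, 206.14102172851562), (163.23275756835938, 222.92263793945312), 15.630611419677734)
```

The tube class fits three things in the top view: white at (row 228, col 324), pink at (150, 384) and green at (240, 388). The white one fits, since it is clear white glass lying just right of the burner, and the crop confirms it.

View pics/crop1.png

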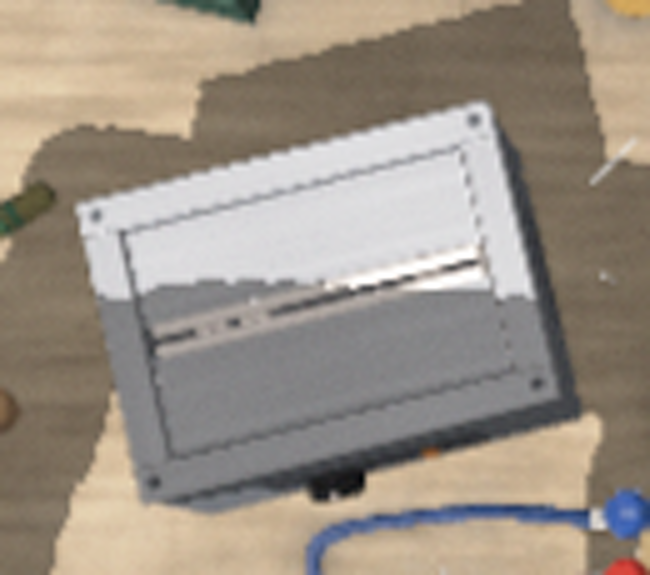

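View pics/hz.png

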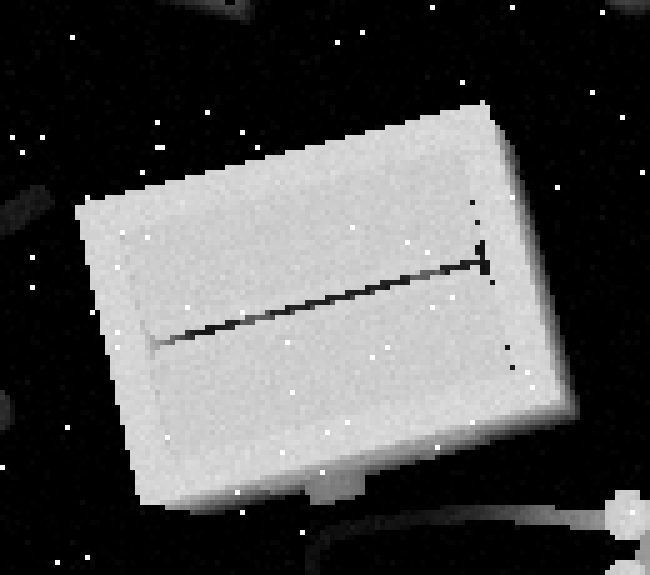

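```bash
python3 - <<'E'
from h import *
c=bot.camera("top")
r=[r for r in bot.outline_of("tube","top") if abs(r["point"][1]-324)<10][0]
p=pts(c,r["mask"]); p=p[p[:,2]>.008]
print(cv2.minAreaRect((p[:,:2]*1000).astype(np.float32)), p[:,2].max())
m=p[:,:2].mean(0);u,s,vt=np.linalg.svd(p[:,:2]-m);print(m,vt[0],((p[:,:2]-m)@vt[0]).min(),((p[:,:2]-m)@vt[0]).max(),((p[:,:2]-m)@vt[1]).min(),((p[:,:2]-m)@vt[1]).max())
E
```

```text
((460.5079345703125, -279.2691955566406), (139.39013671875, 17.6324520111084), 85.737548828125) 0.025061987773038252
[ 0.46020467 -0.27945609] [-0.0753357  -0.99715823] -0.0699014422663523 0.06949085143136209 -0.008571131425434888 0.009141167265234505
```

The white tube is at world (0.460, -0.279), yaw about -4.3°. The annealer is at about (0.548, 0.206), yaw about 15°, with its dial side toward -x. Next I refine the annealer pose and work out the first move.

```bash
cat >> h.py <<'E'
from scipy.spatial.transform import Rotation as R
def world(c):
    z=c["range_z"];v,u=np.mgrid[0:384,0:512];K=c["K"]
    return np.einsum('ij,jhw->ihw',c["cam_to_world"],np.stack([(u-K[0,2])/K[0,0]*z,(v-K[1,2])/K[1,1]*z,z,np.ones_like(z)]))[:3]
def pose():
    o=bot.get_obs(); return np.array(o["eef_pos"]),R.from_quat(o["tool_rot"])
def down(ya):  # tool z down, tool y at world angle ya
    y=np.array([np.cos(ya),np.sin(ya),0]);z=np.array([0,0,-1.]);x=np.cross(y,z)
    return R.from_matrix(np.stack([x,y,z],1))
def rel(p0,r0,p1,r1):
    return (r0.inv().apply(np.array(p1)-p0)*1000).round(1),(r0.inv()*r1).as_rotvec().round(4)
E
python3 - <<'E'
from h import *
from scipy.optimize import minimize
c=dict(np.load("top0.npz")); K=c["K"]; T=np.linalg.inv(c["cam_to_world"]); W=world(c)
m=((W[2]>.122)&(W[2]<.15)).astype(np.uint8); m=cv2.morphologyEx(m,cv2.MORPH_CLOSE,np.ones((5,5)))
n,l,_,_=cv2.connectedComponentsWithStats(m); m=(l==l[200,150])
def f(p):
    a=p[2];A=np.array([[np.cos(a),-np.sin(a)],[np.sin(a),np.cos(a)]])
    q=np.array([[-83,-113],[83,-113],[83,113],[-83,113]])/1000@A.T+p[:2]
    q=np.c_[q,np.full(4,.135),np.ones(4)]@T.T; q=q[:,:3]@K.T; q=q[:,:2]/q[:,2:]
    im=np.zeros((384,512),np.uint8); S=8
    big=np.zeros((384*4,512*4),np.uint8); cv2.fillPoly(big,[np.round((q+.5)*4*16).astype(np.int32)],255,shift=4)
    im=cv2.resize(big,(512,384),interpolation=cv2.INTER_AREA)/255.
    return np.abs(im-m).sum()
r=minimize(f,[.548,.206,.262],method="Nelder-Mead",options=dict(initial_simplex=[[.548,.206,.262],[.553,.206,.262],[.548,.211,.262],[.548,.206,.29]]))
print(r.x,r.fun)
# slit: deep pixels
cx,cy,a=r.x
X=W[0]-cx;Y=W[1]-cy; xl=np.cos(a)*X+np.sin(a)*Y; yl=-np.sin(a)*X+np.cos(a)*Y
# use pixel ray at z=.129 to get slit position
v,u=np.mgrid[0:384,0:512]; d=np.stack([(u-K[0,2])/K[0,0],(v-K[1,2])/K[1,1],np.ones_like(u)]).reshape(3,-1)
D=c["cam_to_world"][:3,:3]@d;o=c["cam_to_world"][:3,3]; t=(.129-o[2])/D[2]; G=(o[:,None]+D*t).reshape(3,384,512)
X=G[0]-cx;Y=G[1]-cy; xl=np.cos(a)*X+np.sin(a)*Y; yl=-np.sin(a)*X+np.cos(a)*Y
s=(abs(xl)<.015)&(abs(yl)<.085)&(W[2]<.12)
print(s.sum(),np.polyfit(yl[s],xl[s],1)); w=(W[2]>.128)&(abs(xl)<.08)&(abs(yl)<.11); print(np.median(W[2][w&(abs(xl)>.068)]),np.median(W[2][w&(abs(xl)<.05)]))
p,ro=pose(); y=ro.apply([0,1,0]); print(np.arctan2(y[1],y[0]))
print(rel(p,ro,[.4605,-.279,.20],down(-.0754)))
b=[W[:,l2].T for l2 in [(abs(W[0]-.45)<.12)&(abs(W[1]+.08)<.12)&(W[2]>.02)]][0]; print("burner",b.min(0),b.max(0))
E
```

```text
[0.54825196 0.20586893 0.26644579] 84.42745098039217
92 [-0.00324297  0.0001135 ]
0.13372989590770623 0.13076392399735326
1.3490060306896732
(array([-510.6, -670.8,   42.3]), array([-0.0000e+00,  1.0000e-04,  1.4244e+00]))
burner [ 0.36778487 -0.16266045  0.02005953] [0.45934594 0.03999982 1.35298598]
```

```bash
cat >> h.py <<'E'
def rows(p1,ya1,n,p0=None,r0=None):
    if p0 is None: p0,r0=pose()
    y=r0.apply([0,1,0]); a=np.arctan2(y[1],y[0]); d=ya1-a; out=[]
    p=np.array(p0)
    for i in range(n):
        q=p0+(np.array(p1)-p0)*(i+1)/n
        s=down(a+d*i/n).inv().apply(q-p)*1000; s=s.round(0); p=p+down(a+d*i/n).apply(s)/1000
        out.append([int(s[0]),int(s[1]),int(s[2]),0,0,float(round(-d/n,4))])
    print(",".join(str(v) for r in out for v in r)); print(p,a+d)
E
python3 - <<'E'
from h import *
rows([.4605,-.279,.18],-.0754,16)
E
```

```text
-32,-42,4,0,0,0.089,-35,-39,4,0,0,0.089,-39,-35,4,0,0,0.089,-42,-32,4,0,0,0.089,-45,-29,3,0,0,0.089,-47,-24,4,0,0,0.089,-48,-20,4,0,0,0.089,-51,-15,4,0,0,0.089,-51,-11,4,0,0,0.089,-53,-6,4,0,0,0.089,-52,-2,4,0,0,0.089,-53,3,4,0,0,0.089,-52,8,4,0,0,0.089,-51,12,3,0,0,0.089,-50,17,4,0,0,0.089,-48,22,4,0,0,0.089
[ 0.46091092 -0.2788862   0.18027558] -0.07539999999999991
```

>>> play_rows(plan=[-32,-42,0,0,0,0.089,-35,-39,0,0,0,0.089,-39,-35,0,0,0,0.089,-42,-32,0,0,0,0.089,-45,-29,0,0,0,0.089,-47,-24,0,0,0,0.089,-48,-20,0,0,0,0.089,-51,-15,0,0,0,0.089,-51,-11,0,0,0,0.089,-53,-6,0,0,0,0.089,-52,-2,0,0,0,0.089,-53,3,0,0,0,0.089,-52,8,0,0,0,0.089,-51,12,20,0,0,0.089,-50,17,20,0,0,0.089,-48,22,20,0,0,0.089,0,0,0,0,0,0,0,0,0,0,0,0], hand=100)

```text
clock: 2.75
eef_pos: [0.4606, -0.2785, 0.182]
tool_rot: [0.733, 0.68, -0.0, -0.001]
ft_force: [-0.7, 0.3, 0.5]
grip_width: 0.0854
```

```bash
python3 - <<'E'
from h import *
p,r=pose();y=r.apply([0,1,0]);print(p,np.arctan2(y[1],y[0]),r.apply([0,0,1]),bot.get_obs()["joint_pos"])
c=bot.camera("wrist"); cv2.imwrite("pics/w1.png",c["frame"])
for q in bot.outline_of("tube","wrist"):
    P=pts(c,q["mask"]);P=P[(P[:,2]>.008)&(P[:,2]<.04)]
    print(q["p"],q["point"],cv2.minAreaRect((P[:,:2]*1000).astype(np.float32)),P[:,2].max())
    m=P[:,:2].mean(0);u,s,vt=np.linalg.svd(P[:,:2]-m);print(m,vt[0])
E
```

```text
[ 0.46059603 -0.2784703   0.18198537] -0.07491049912320986 [-0.00117162  0.00102833 -0.99999878] [-5.43934044e-01  3.49603394e-01 -4.66387328e-03  1.21806376e+00
  2.73599564e-04  1.10177316e+00]
0.74 [173.2, 257.7] ((460.8265075683594, -281.49261474609375), (140.7643280029297, 19.14351463317871), 86.22286987304688) 0.0207795761700707
[ 0.46182375 -0.27788919] [-0.07382069 -0.99727153]
0.67 [271.0, 437.6] ((679.1510620117188, -420.85723876953125), (17.23981475830078, 57.43216323852539), 20.160112380981445) 0.01991476216901522
[ 0.67612836 -0.41759044] [ 0.31387058 -0.94946577]
0.65 [299.6, 239.9] ((429.1800537109375, -442.5276794433594), (17.826932907104492, 88.3320083618164), 0.5689957737922668) 0.02006526503901246
[ 0.42992606 -0.43716678] [ 0.0221857  -0.99975387]
```

View pics/w1.png

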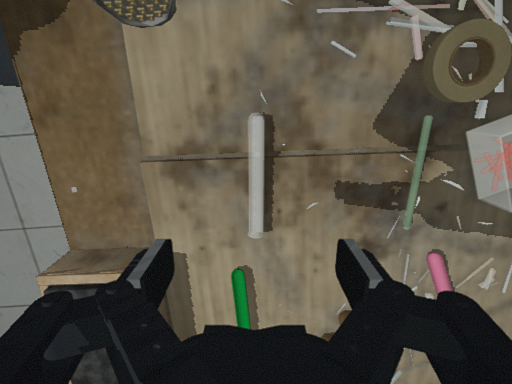

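The wrist view shows the white tube vertical, centred at about (col 257, row 174), midway between the open fingers. The green and pink tubes are well clear, so I descend.

>>> play_rows(plan=[-1,0,50,0,0,0,-1,0,50,0,0,0,0,0,36,0,0,0,0,0,20,0,0,0,0,0,8,0,0,0,0,0,4,0,0,0,0,0,0,0,0,0,0,0,0,0,0,0])

```text
clock: 3.85
eef_pos: [0.4616, -0.2811, 0.0154]
tool_rot: [0.733, 0.68, 0.0, 0.001]
ft_force: [1.2, 0.2, 0.3]
grip_width: 0.0861
```

```bash
python3 - <<'E'
from h import *
c=bot.camera("wrist"); cv2.imwrite("pics/w2.png",c["frame"])
print(bot.get_obs()["ft_force"],pose()[0])
E
```

```text
[ 0.36282016 -0.35436645  0.09984843] [ 0.46149984 -0.28112141  0.0152243 ]
```

View pics/w2.png

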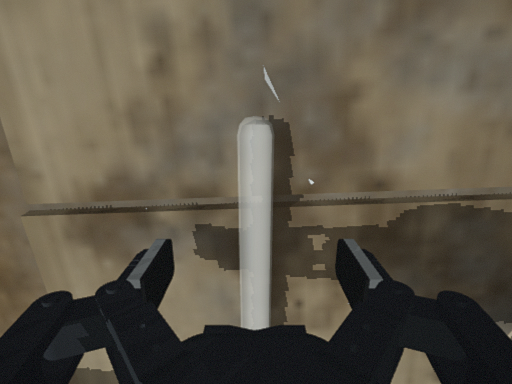

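```bash
python3 - <<'E'
from h import *
c=bot.camera("wrist"); W=world(c)
for (a,b) in [((232,290),(130,172)),((232,290),(337,385))]:
    w=W[:,a[0]:a[1],b[0]:b[1]].reshape(3,-1); z=w[2]
    s=(c["range_z"][a[0]:a[1],b[0]:b[1]].ravel()>0)&(z>.008)
    print(s.sum(),np.percentile(z[s],[0,2,5,10,25,50]).round(4), w[:,s][:, np.argsort(z[s])[:5]].T.round(3))
E
```

```text
1800 [0.0166 0.0206 0.0224 0.0244 0.0298 0.0376] [[ 0.419 -0.269  0.017]
 [ 0.419 -0.27   0.017]
 [ 0.419 -0.272  0.018]
 [ 0.419 -0.269  0.018]
 [ 0.419 -0.273  0.018]]
1957 [0.0164 0.0196 0.0216 0.024  0.0299 0.0385] [[ 0.504 -0.28   0.016]
 [ 0.504 -0.278  0.017]
 [ 0.504 -0.279  0.017]
 [ 0.504 -0.281  0.017]
 [ 0.504 -0.278  0.017]]
```

>>> play_rows(plan=[0,0,2,0,0,0,0,0,0,0,0,0])

```text
clock: 4.2
eef_pos: [0.4608, -0.2807, 0.0122]
tool_rot: [0.733, 0.68, -0.0, -0.0]
ft_force: [-0.5, -0.6, -0.1]
grip_width: 0.0855
```

>>> play_rows(plan=[0,0,0,0,0,0,0,0,0,0,0,0,0,0,0,0,0,0,0,0,0,0,0,0,0,0,0,0,0,0,0,0,0,0,0,0,0,0,0,0,0,0,0,0,0,0,0,0], hand=0)

```text
clock: 5.2
eef_pos: [0.4612, -0.281, 0.0126]
tool_rot: [0.733, 0.68, 0.0, 0.0]
ft_force: [-0.4, -0.8, 2.4]
grip_width: 0.0178
```

>>> play_rows(plan=[0,0,0,0,0,0,0,0,0,0,0,0])

```text
clock: 5.45
eef_pos: [0.4611, -0.2809, 0.0126]
tool_rot: [0.733, 0.68, 0.0, 0.0]
ft_force: [0.1, -0.7, 2.7]
grip_width: 0.0172
```

```bash
python3 - <<'E'
from h import *
c=bot.camera("wrist"); cv2.imwrite("pics/w3.png",c["frame"])
for i in range(3): o=bot.get_obs();print(o["grip_width"],o["ft_force"])
E
```

```text
0.017633119649284722 [0.86446181 1.10445296 4.01365746]
0.017633119649284722 [0.86446181 1.10445296 4.01365746]
0.017633119649284722 [0.86446181 1.10445296 4.01365746]
```

View pics/w3.png

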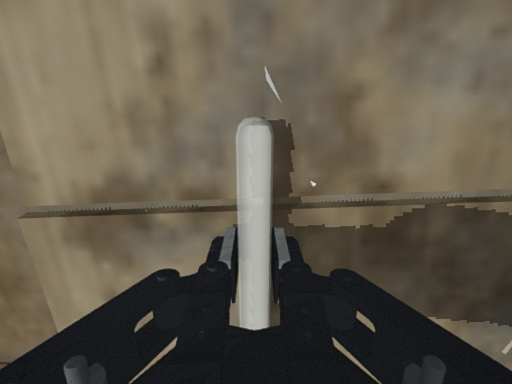

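The tube is held square between the pads at (col 256, row 250). The opening reads 17.5 mm, probably because the pads give. I lift a little and check the hold.

>>> play_rows(plan=[0,0,-5,0,0,0,0,0,-15,0,0,0,0,0,-40,0,0,0,0,0,-50,0,0,0,0,0,-50,0,0,0,0,0,-50,0,0,0,0,0,-18,0,0,0,0,0,0,0,0,0,0,0,0,0,0,0])

```text
clock: 6.62
eef_pos: [0.4602, -0.2804, 0.2394]
tool_rot: [0.733, 0.68, -0.0, -0.001]
ft_force: [-0.2, 0.3, -0.8]
grip_width: 0.0174
```

```bash
python3 - <<'E'
from h import *
c=bot.camera("wrist"); cv2.imwrite("pics/w4.png",c["frame"])
W=world(c); print(pose()[0],bot.get_obs()["grip_width"])
# tube visible half: points near tube column
u=np.arange(512)
for r in range(110,330,20):
    s=W[2][r,235:280]; s=s[(c["range_z"][r,235:280]>0)&(s>.15)]; print(r,len(s),s.max().round(4) if len(s) else None, W[1][r,256].round(3))
c=bot.camera("side"); cv2.imwrite("pics/s4.png",cv2.resize(c["frame"][60:280,150:350],None,fx=3,fy=2.7))
rows([.548,.206,.242],.269,13)
E
```

```text
[ 0.4600258  -0.28024973  0.23887756] 0.017695450495195924
110 0 None -0.213
130 36 0.2458 -0.216
150 38 0.2459 -0.225
170 36 0.2459 -0.234
190 36 0.2463 -0.243
210 35 0.2465 -0.254
230 45 0.2469 -0.264
250 45 0.2566 -0.275
270 45 0.266 -0.286
290 41 0.2694 -0.298
310 30 0.246 -0.312
38,4,0,0,0,-0.0265,37,5,-1,0,0,-0.0265,38,6,0,0,0,-0.0265,37,7,0,0,0,-0.0265,38,8,0,0,0,-0.0265,37,9,-1,0,0,-0.0265,36,9,0,0,0,-0.0265,37,11,0,0,0,-0.0265,36,12,0,0,0,-0.0265,36,13,-1,0,0,-0.0265,35,14,0,0,0,-0.0265,35,14,0,0,0,-0.0265,35,16,0,0,0,-0.0265
[0.54823318 0.20617563 0.24168666] 0.269
```

View pics/w4.png

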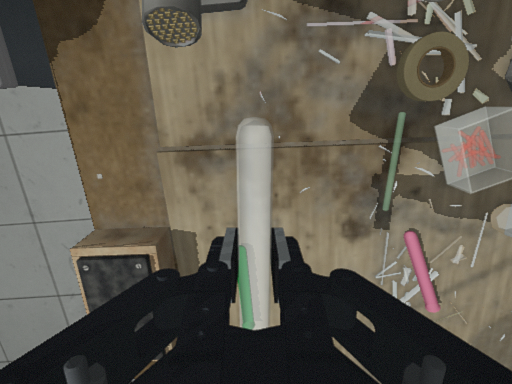

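View pics/s4.png

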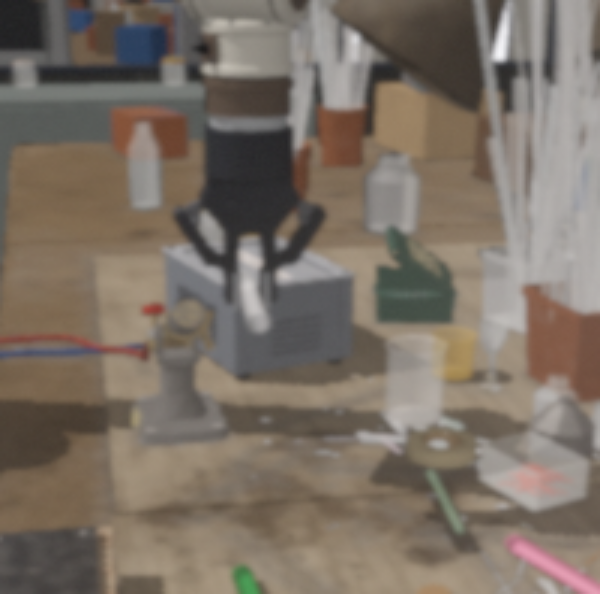

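The tube is held level: its top is at z = 0.246 all along the visible half, which is TCP + 7 mm. Now I carry it over the annealer, well above the burner and beaker.

>>> play_rows(plan=[20,2,0,0,0,-0.0265,37,5,0,0,0,-0.0265,38,6,0,0,0,-0.0265,37,7,0,0,0,-0.0265,38,8,0,0,0,-0.0265,37,9,-1,0,0,-0.0265,36,9,0,0,0,-0.0265,37,11,0,0,0,-0.0265,36,12,0,0,0,-0.0265,36,13,-1,0,0,-0.0265,35,14,0,0,0,-0.0265,35,14,0,0,0,-0.0265,35,16,0,0,0,-0.0265,17,2,0,0,0,0,0,0,0,0,0,0,0,0,0,0,0,0])

```text
clock: 8.72
eef_pos: [0.5426, 0.2039, 0.2422]
tool_rot: [0.606, 0.795, -0.0, -0.0]
ft_force: [0.9, -0.4, -0.5]
grip_width: 0.0175
```

```bash
python3 - <<'E'
from h import *
p,r=pose();print(p,bot.get_obs()["ft_force"],bot.get_obs()["grip_width"],rel(p,r,[.548,.206,.2],down(.269)))
c=bot.camera("wrist"); cv2.imwrite("pics/w5.png",c["frame"]); np.savez("w5.npz",**c)
c=bot.camera("top"); cv2.imwrite("pics/t5.png",cv2.resize(c["frame"][90:260,60:280],None,fx=3.5,fy=3.5))
E
```

```text
[0.542592   0.20394093 0.24222821] [ 0.92914946 -0.40188934 -0.4813281 ] 0.017497710740570667 (array([ 0.6,  5.8, 42.2]), array([-0.0008,  0.0006, -0.0002]))
```

View pics/w5.png

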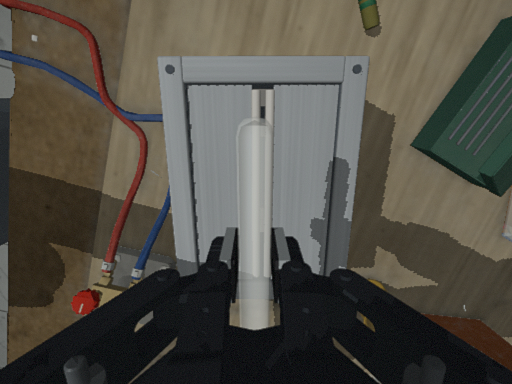

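The wrist view shows the opening with the slit at (col 262, row 105) and the tube tip at (col 255, row 122). I measure the annealer's pose from this picture.

```bash
python3 - <<'E'
from h import *
c=dict(np.load("w5.npz"));W=world(c);K=c["K"]
a=.269;X=W[0]-.548;Y=W[1]-.206; xl=np.cos(a)*X+np.sin(a)*Y; yl=-np.sin(a)*X+np.cos(a)*Y
g=(W[2]>.122)&(W[2]<.142)
for r in range(70,220,20):
    k=np.where(g[r]&(abs(xl[r])<.1)&(yl[r]<.13))[0]; print(r,yl[r,k[0]].round(4),xl[r,k[0]].round(4),xl[r,k[-1]].round(4),'mid',((xl[r,k[0]]+xl[r,k[-1]])/2).round(4))
for col in (200,230,300,330):
    k=np.where(g[:,col]&(abs(yl[:,col])<.13))[0]; print(col,'far y',yl[k[0],col].round(4))
# slit at z=.129 from dark gap pixels
v,u=np.mgrid[0:384,0:512]; d=np.stack([(u-K[0,2])/K[0,0],(v-K[1,2])/K[1,1],np.ones_like(u)]).reshape(3,-1)
D=c["cam_to_world"][:3,:3]@d;o=c["cam_to_world"][:3,3]
def at(z):
    t=(z-o[2])/D[2];G=(o[:,None]+D*t).reshape(3,384,512);X=G[0]-.548;Y=G[1]-.206
    return np.cos(a)*X+np.sin(a)*Y,-np.sin(a)*X+np.cos(a)*Y
gx,gy=at(.129)
for r in range(88,118,4):
    f=c["frame"][r,250:276].mean(1); k=250+f.argmin(); print(r,k,f.min(),gx[r,k].round(4),gy[r,k].round(4), f.round(0).astype(int)[::2])
# tube: edges
t=(W[2]>.2)
for r in range(125,230,20):
    k=np.where(t[r,225:290])[0]+225; print(r,k[0],k[-1],((xl[r,k[0]]+xl[r,k[-1]])/2).round(4),yl[r,256].round(3),W[2][r,k].max().round(4))
E
```

```text
70 0.1007 -0.0818 0.0844 mid 0.0013
90 0.0859 -0.0832 0.0837 mid 0.0002
110 0.0702 -0.0828 0.0835 mid 0.0004
130 0.0539 -0.0828 0.0836 mid 0.0004
150 0.0371 -0.0824 0.0836 mid 0.0006
170 0.0195 -0.0822 0.083 mid 0.0004
190 0.0009 -0.0823 0.0828 mid 0.0003
210 -0.0187 -0.0824 0.0839 mid 0.0007
200 far y 0.1108
230 far y 0.111
300 far y 0.111
330 far y 0.1109
88 253 38.0 -0.0074 0.0875 [141  50  45  44  45  48  46  45  45  46  45  42 143]
92 260 92.0 -0.0016 0.0844 [139 165 172 162 136  92 107 105 161 172 170 146 107]
96 260 93.0 -0.0016 0.0813 [138 163 172 163 135  93 106 107 161 173 169 144 105]
100 260 92.33333333333333 -0.0016 0.0781 [138 164 171 163 136  92 106 104 163 170 169 144 111]
104 260 91.33333333333333 -0.0016 0.0749 [137 163 172 162 134  91 107 104 164 171 168 143 110]
108 262 33.666666666666664 0.0001 0.0717 [137 163 172 161 136  69  34  50 168 173 169 141 100]
112 262 39.0 0.0002 0.0684 [137 163 172 161 136  71  39  51 166 172 167 139 117]
116 262 36.333333333333336 0.0002 0.0652 [137 165 167 155 132  63  36  60 165 173 165 138 116]
125 238 271 -0.006 0.066 0.2475
145 236 273 -0.0059 0.058 0.2488
165 237 272 -0.0059 0.049 0.249
185 237 272 -0.006 0.039 0.2493
205 237 272 -0.006 0.029 0.3728
225 238 271 -0.006 0.018 0.249
```

>>> play_rows(plan=[0,3,20,0,0,0,0,3,30,0,0,0,0,0,25,0,0,0,0,0,13,0,0,0,0,0,0,0,0,0,0,0,0,0,0,0])

```text
clock: 9.57
eef_pos: [0.5496, 0.2064, 0.1556]
tool_rot: [0.606, 0.796, 0.001, 0.001]
ft_force: [0.7, -0.6, -0.4]
grip_width: 0.0174
```

>>> play_rows(plan=[0,0,5,0,0,0,0,0,5,0,0,0,0,0,0,0,0,0])

```text
clock: 9.95
eef_pos: [0.5488, 0.2065, 0.1443]
tool_rot: [0.606, 0.796, 0.0, 0.0]
ft_force: [-0.7, 0.4, 1.6]
grip_width: 0.0177
```

>>> play_rows(plan=[0,0,5,0,0,0,0,0,5,0,0,0,0,0,0,0,0,0])

```text
clock: 10.32
eef_pos: [0.5487, 0.2064, 0.1339]
tool_rot: [0.606, 0.796, -0.0, -0.0]
ft_force: [-0.8, 0.5, 2.5]
grip_width: 0.0175
```

>>> play_rows(plan=[0,0,5,0,0,0,0,0,5,0,0,0,0,0,0,0,0,0])

```text
clock: 10.7
eef_pos: [0.5485, 0.2064, 0.1238]
tool_rot: [0.606, 0.796, -0.0, -0.0]
ft_force: [-0.5, 0.8, 4.1]
grip_width: 0.0181
```

>>> play_rows(plan=[0,0,5,0,0,0,0,0,5,0,0,0,0,0,0,0,0,0])

```text
clock: 11.08
eef_pos: [0.5488, 0.2064, 0.114]
tool_rot: [0.606, 0.796, -0.0, -0.0]
ft_force: [-1.9, 0.6, 5.3]
grip_width: 0.0177
```

>>> play_rows(plan=[0,0,4,0,0,0,0,0,4,0,0,0,0,0,0,0,0,0])

```text
clock: 11.45
eef_pos: [0.5487, 0.2064, 0.106]
tool_rot: [0.606, 0.796, -0.0, -0.0]
ft_force: [0.1, 0.9, 3.6]
grip_width: 0.0177
```

```bash
python3 - <<'E'
from h import *
c=bot.camera("wrist"); cv2.imwrite("pics/w6.png",c["frame"]); W=world(c)
o=bot.get_obs();print(o["ft_force"],o["ft_torque"],pose()[0])
for r in range(110,240,15):
    s=W[2][r,245:268];print(r,s.round(4)[::6],W[1][r,256].round(3))
E
```

```text
[0.57321003 0.60970218 2.91411517] [ 0.07381993  0.05743468 -0.00581567] [0.5486488  0.20633734 0.10612287]
110 [0.0202 0.0221 0.0196 0.0201] 0.275
125 [0.1087 0.1094 0.1101 0.1094] 0.271
140 [0.1115 0.1112 0.1119 0.1101] 0.265
155 [0.112  0.1124 0.1127 0.1117] 0.258
170 [0.1114 0.1123 0.1126 0.1112] 0.251
185 [0.1105 0.1122 0.1124 0.1115] 0.245
200 [0.1113 0.1135 0.1124 0.1107] 0.238
215 [0.1108 0.1118 0.1123 0.1113] 0.23
230 [0.1108 0.1121 0.1116 0.1116] 0.222
```

View pics/w6.png

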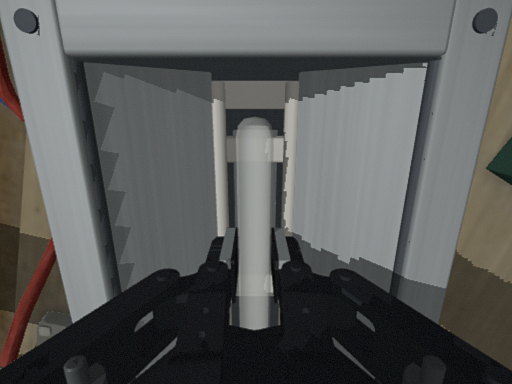

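The leaves are open to either side and the tube is level. A rest of the bed shows at row 148, cols 225–285. I read its depth.

```bash
python3 - <<'E'
from h import *
c=bot.camera("wrist"); W=world(c)
for r in range(136,164,3): print(r,W[2][r,224:290:3].round(3))
E
```

```text
136 [0.093 0.05  0.051 0.052 0.106 0.108 0.11  0.111 0.111 0.112 0.111 0.112
 0.111 0.111 0.109 0.109 0.107 0.051 0.052 0.051 0.092 0.095]
139 [0.095 0.059 0.059 0.059 0.107 0.109 0.11  0.11  0.112 0.112 0.112 0.112
 0.113 0.111 0.11  0.109 0.106 0.059 0.059 0.061 0.093 0.095]
142 [0.095 0.061 0.06  0.061 0.106 0.109 0.111 0.111 0.113 0.111 0.112 0.112
 0.111 0.111 0.111 0.109 0.106 0.06  0.06  0.06  0.093 0.094]
145 [0.094 0.059 0.061 0.06  0.105 0.109 0.11  0.112 0.113 0.113 0.113 0.111
 0.112 0.112 0.237 0.109 0.107 0.06  0.06  0.06  0.092 0.094]
148 [0.093 0.06  0.06  0.06  0.105 0.107 0.11  0.112 0.112 0.112 0.112 0.112
 0.112 0.112 0.111 0.11  0.107 0.06  0.06  0.059 0.091 0.095]
151 [0.094 0.061 0.059 0.059 0.106 0.108 0.11  0.111 0.111 0.112 0.113 0.112
 0.112 0.111 0.11  0.108 0.107 0.06  0.06  0.06  0.094 0.095]
154 [0.094 0.06  0.059 0.059 0.104 0.108 0.11  0.111 0.111 0.112 0.112 0.113
 0.111 0.111 0.11  0.109 0.107 0.059 0.06  0.059 0.093 0.095]
157 [0.094 0.06  0.061 0.06  0.103 0.108 0.109 0.111 0.112 0.112 0.112 0.112
 0.112 0.112 0.11  0.108 0.106 0.06  0.06  0.06  0.092 0.095]
160 [0.095 0.06  0.059 0.06  0.105 0.107 0.11  0.111 0.112 0.112 0.113 0.112
 0.111 0.111 0.11  0.11  0.105 0.059 0.06  0.059 0.094 0.093]
163 [0.094 0.091 0.021 0.021 0.047 0.109 0.109 0.111 0.113 0.113 0.112 0.111
 0.112 0.112 0.109 0.11  0.106 0.049 0.021 0.022 0.093 0.095]
```

The rest top is at z ≈ 0.060 and the tube's underside at about 0.0915, so about 31 mm remain, with touch expected at TCP z ≈ 0.075.

>>> play_rows(plan=[0,0,4,0,0,0,0,0,4,0,0,0,0,0,0,0,0,0])

```text
clock: 11.92
eef_pos: [0.5492, 0.2065, 0.0984]
tool_rot: [0.606, 0.796, 0.0, 0.0]
ft_force: [0.2, 0.8, 6.2]
grip_width: 0.0176
```

>>> play_rows(plan=[0,0,4,0,0,0,0,0,4,0,0,0,0,0,0,0,0,0])

```text
clock: 12.3
eef_pos: [0.5483, 0.2062, 0.0895]
tool_rot: [0.606, 0.796, -0.001, -0.0]
ft_force: [0.1, 1.1, 2.1]
grip_width: 0.0178
```

>>> play_rows(plan=[0,0,4,0,0,0,0,0,3,0,0,0,0,0,0,0,0,0,0,0,0,0,0,0])

```text
clock: 12.8
eef_pos: [0.5482, 0.2062, 0.0826]
tool_rot: [0.606, 0.796, -0.001, -0.0]
ft_force: [-0.7, 0.8, -0.9]
grip_width: 0.0175
```

>>> play_rows(plan=[0,0,2,0,0,0,0,0,0,0,0,0,0,0,0,0,0,0])

```text
clock: 13.18
eef_pos: [0.5488, 0.2064, 0.0812]
tool_rot: [0.606, 0.796, -0.0, -0.0]
ft_force: [0.7, 0.0, -1.5]
grip_width: 0.0177
```

>>> play_rows(plan=[0,0,2,0,0,0,0,0,0,0,0,0,0,0,0,0,0,0])

```text
clock: 13.55
eef_pos: [0.5489, 0.2064, 0.0793]
tool_rot: [0.606, 0.796, 0.0, 0.0]
ft_force: [-0.6, 0.6, -1.1]
grip_width: 0.0178
```

>>> play_rows(plan=[0,0,1.5,0,0,0,0,0,0,0,0,0,0,0,0,0,0,0])

```text
clock: 13.92
eef_pos: [0.5488, 0.2064, 0.0777]
tool_rot: [0.606, 0.796, -0.0, 0.0]
ft_force: [1.2, 0.2, -0.9]
grip_width: 0.0176
```

>>> play_rows(plan=[0,0,1,0,0,0,0,0,0,0,0,0,0,0,0,0,0,0])

```text
clock: 14.3
eef_pos: [0.5488, 0.2064, 0.0768]
tool_rot: [0.606, 0.796, -0.0, -0.0]
ft_force: [-0.0, 0.7, -0.5]
grip_width: 0.0177
```

>>> play_rows(plan=[0,0,1,0,0,0,0,0,0,0,0,0,0,0,0,0,0,0])

```text
clock: 14.68
eef_pos: [0.5488, 0.2064, 0.0757]
tool_rot: [0.606, 0.796, -0.0, -0.0]
ft_force: [0.8, 0.6, -0.2]
grip_width: 0.0174
```

>>> play_rows(plan=[0,0,1,0,0,0,0,0,0,0,0,0,0,0,0,0,0,0])

```text
clock: 15.05
eef_pos: [0.5488, 0.2063, 0.0747]
tool_rot: [0.606, 0.796, -0.0, -0.0]
ft_force: [1.2, 0.8, 0.0]
grip_width: 0.0174
```

```bash
python3 - <<'E'
from h import *
c=bot.camera("wrist"); cv2.imwrite("pics/w7.png",c["frame"]); W=world(c)
o=bot.get_obs();print(o["ft_force"],o["ft_torque"],pose()[0])
for r in range(110,240,10): print(r,W[2][r,215:300:6].round(3))
E
```

```text
[-0.43927961  0.48362931 -0.22554655] [ 0.02975425 -0.02109302 -0.03105353] [0.5488156  0.20636136 0.07472031]
110 [0.02  0.021 0.02  0.02  0.02  0.02  0.021 0.02  0.02  0.021 0.021 0.02
 0.021 0.019 0.021]
120 [0.021 0.021 0.021 0.022 0.022 0.074 0.076 0.076 0.076 0.021 0.021 0.021
 0.021 0.021 0.021]
130 [0.021 0.02  0.021 0.021 0.076 0.08  0.081 0.08  0.078 0.077 0.021 0.021
 0.021 0.021 0.022]
140 [0.021 0.021 0.022 0.049 0.078 0.079 0.081 0.081 0.079 0.077 0.048 0.047
 0.02  0.02  0.021]
150 [0.06  0.06  0.06  0.06  0.077 0.079 0.08  0.08  0.081 0.078 0.061 0.059
 0.061 0.06  0.061]
160 [0.06  0.06  0.061 0.06  0.078 0.079 0.08  0.08  0.079 0.078 0.06  0.058
 0.059 0.061 0.06 ]
170 [0.061 0.06  0.06  0.06  0.077 0.079 0.081 0.08  0.081 0.077 0.06  0.06
 0.06  0.059 0.059]
180 [0.02  0.022 0.02  0.049 0.077 0.079 0.08  0.08  0.079 0.078 0.048 0.022
 0.021 0.02  0.02 ]
190 [0.02  0.02  0.021 0.048 0.077 0.08  0.081 0.081 0.08  0.078 0.047 0.021
 0.021 0.021 0.02 ]
200 [0.021 0.022 0.022 0.047 0.076 0.079 0.08  0.08  0.079 0.077 0.048 0.022
 0.022 0.02  0.02 ]
210 [0.02  0.022 0.021 0.048 0.078 0.08  0.081 0.08  0.08  0.077 0.047 0.021
 0.021 0.021 0.022]
220 [0.021 0.022 0.021 0.047 0.077 0.08  0.08  0.08  0.079 0.077 0.047 0.021
 0.022 0.02  0.021]
230 [0.021 0.021 0.071 0.071 0.075 0.079 0.08  0.081 0.08  0.077 0.07  0.071
 0.02  0.021 0.022]
```

View pics/w7.png

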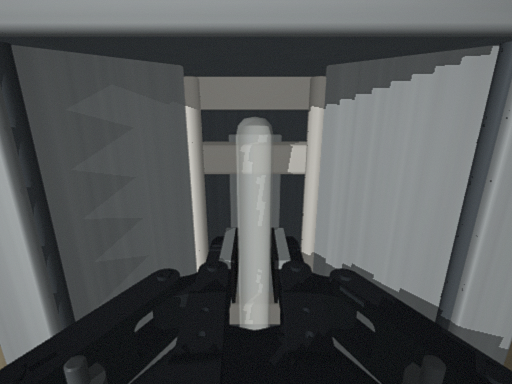

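The tube is level over the bed, its underside about level with the rest tops (rows 145–173). The force has stopped falling but does not clearly show contact yet, so I continue in small steps.

>>> play_rows(plan=[0,0,0.5,0,0,0,0,0,0,0,0,0,0,0,0,0,0,0])

```text
clock: 15.48
eef_pos: [0.5488, 0.2064, 0.0743]
tool_rot: [0.606, 0.796, -0.0, 0.0]
ft_force: [-0.2, 0.3, -1.0]
grip_width: 0.0178
```

>>> play_rows(plan=[0,0,0.5,0,0,0,0,0,0,0,0,0,0,0,0,0,0,0])

```text
clock: 15.85
eef_pos: [0.5488, 0.2064, 0.0738]
tool_rot: [0.606, 0.796, -0.0, -0.0]
ft_force: [-0.7, -0.2, -0.1]
grip_width: 0.0179
```

>>> play_rows(plan=[0,0,0.5,0,0,0,0,0,0,0,0,0,0,0,0,0,0,0])

```text
clock: 16.23
eef_pos: [0.5489, 0.2064, 0.0733]
tool_rot: [0.606, 0.796, 0.0, 0.0]
ft_force: [0.1, -0.3, -0.4]
grip_width: 0.0177
```

>>> play_rows(plan=[0,0,0.5,0,0,0,0,0,0,0,0,0,0,0,0,0,0,0])

```text
clock: 16.6
eef_pos: [0.5489, 0.2064, 0.0729]
tool_rot: [0.606, 0.796, 0.0, 0.0]
ft_force: [-0.3, -0.5, 1.2]
grip_width: 0.0176
```

>>> play_rows(plan=[0,0,0.5,0,0,0,0,0,0,0,0,0,0,0,0,0,0,0])

```text
clock: 16.98
eef_pos: [0.5489, 0.2064, 0.0724]
tool_rot: [0.606, 0.796, 0.0, 0.0]
ft_force: [-1.0, 0.1, 3.5]
grip_width: 0.0177
```

>>> play_rows(plan=[0,0,0.5,0,0,0,0,0,0,0,0,0,0,0,0,0,0,0])

```text
clock: 17.35
eef_pos: [0.5489, 0.2064, 0.0719]
tool_rot: [0.606, 0.796, 0.0, 0.0]
ft_force: [-0.5, -0.5, 3.7]
grip_width: 0.0176
```

```bash
python3 - <<'E'
from h import *
c=bot.camera("wrist"); W=world(c)
o=bot.get_obs();print(o["ft_force"],o["ft_torque"],pose()[0])
print(np.median(W[2][150:168,210:230]),np.median(W[2][150:168,285:298]),[np.median(W[2][r:r+10,252:262]).round(4) for r in (130,150,170,190,210,230,300)])
E
```

```text
[-0.43490933 -0.24855131  4.34819908] [-0.13034312  0.16417472  0.02812856] [0.54890265 0.20642147 0.07192425]
0.05852464295210076 0.058372304221815705 [np.float64(0.0774), np.float64(0.0778), np.float64(0.0779), np.float64(0.0778), np.float64(0.0778), np.float64(0.0777), np.float64(0.0777)]
```

>>> play_rows(plan=[0,0,0.5,0,0,0,0,0,0,0,0,0,0,0,0,0,0,0])

```text
clock: 17.77
eef_pos: [0.5489, 0.2064, 0.0714]
tool_rot: [0.606, 0.796, 0.0, 0.0]
ft_force: [-0.4, -0.2, 4.6]
grip_width: 0.0176
```

```bash
python3 - <<'E'
from h import *
F=[];T=[]
for i in range(8):
    c=bot.camera("wrist"); o=bot.get_obs(); F.append(o["ft_force"]);T.append(o["ft_torque"])
F=np.array(F);T=np.array(T);print(F.mean(0).round(2),F.std(0).round(2),T.mean(0).round(3),T.std(0).round(3),o["clock"],o["eef_pos"])
W=world(c);print(np.median(W[2][150:168,210:230]),np.median(W[2][150:168,285:298]),[np.median(W[2][r:r+10,252:262]).round(4) for r in (130,150,170,190,210,230,300)])
cv2.imwrite("pics/w8.png",c["frame"])
E
```

```text
[-0.79 -0.51  5.1 ] [0.52 0.4  0.48] [-0.133  0.173  0.001] [0.019 0.027 0.043] 18.175 [0.54892204 0.20640032 0.07140413]
0.05790853153935656 0.057823544989967265 [np.float64(0.0769), np.float64(0.0773), np.float64(0.0774), np.float64(0.0773), np.float64(0.0771), np.float64(0.0773), np.float64(0.0773)]
```

A steady +6 N over the baseline, the visible rest sunk about 2 mm and a level tube top show that the bed has it. The small moment along the tube suggests both rests carry load. Now I release part-way.

>>> play_rows(plan=[0,0,0,0,0,0,0,0,0,0,0,0,0,0,0,0,0,0,0,0,0,0,0,0,0,0,0,0,0,0], hand=50)

```text
clock: 18.8
eef_pos: [0.5488, 0.2064, 0.0712]
tool_rot: [0.606, 0.796, -0.0, -0.0]
ft_force: [-0.1, -0.5, -1.2]
grip_width: 0.0428
```

```bash
python3 - <<'E'
from h import *
c=bot.camera("wrist"); W=world(c); cv2.imwrite("pics/w9.png",c["frame"]); o=bot.get_obs(); print(o["ft_force"],o["grip_width"])
print(np.median(W[2][150:168,210:225]),[np.median(W[2][r:r+10,252:262]).round(4) for r in (130,150,170,190,210,230,300)])
E
```

```text
[-0.02760773 -0.0147327   0.03098275] 0.042643354906546464
0.060147250693559 [np.float64(0.079), np.float64(0.0793), np.float64(0.0795), np.float64(0.0793), np.float64(0.0794), np.float64(0.0795), np.float64(0.0794)]
```

View pics/w9.png

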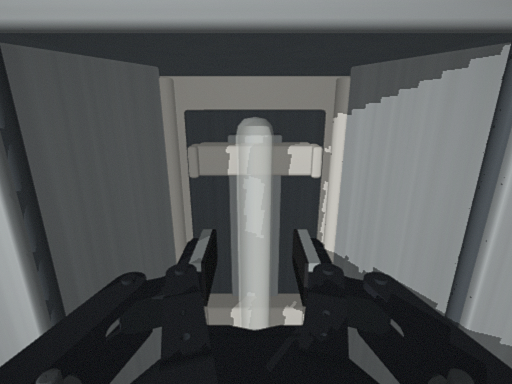

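The fingers are off, and the tube lies level on both rests (rows 160 and 310) between their lips. I draw straight up.

>>> play_rows(plan=[0,0,-5,0,0,0,0,0,-8,0,0,0,0,0,-8,0,0,0,0,0,-8,0,0,0,0,0,-8,0,0,0,0,0,-8,0,0,0,0,0,-8,0,0,0,0,0,-8,0,0,0,0,0,-8,0,0,0,0,0,-8,0,0,0,0,0,-20,0,0,0,0,0,-30,0,0,0,0,0,-40,0,0,0,0,0,0,0,0,0,0,0,0,0,0,0])

```text
clock: 20.72
eef_pos: [0.5484, 0.2062, 0.2376]
tool_rot: [0.606, 0.796, -0.001, -0.0]
ft_force: [-0.0, 0.8, -1.6]
grip_width: 0.0426
```

```bash
python3 - <<'E'
from h import *
o=bot.get_obs(); print(o["ft_force"],o["grip_width"],o["eef_pos"])
c=bot.camera("wrist"); cv2.imwrite("pics/w10.png",c["frame"])
p,r=pose();rows([.36,.03,.27],.0,6)
E
```

```text
[-0.04998678  0.79257106 -1.6101813 ] 0.0426217141728547 [0.54844148 0.20623281 0.23760362]
-20,-38,-6,0,0,0.0449,-22,-37,-5,0,0,0.0449,-23,-36,-6,0,0,0.0449,-25,-35,-5,0,0,0.0449,-26,-34,-6,0,0,0.0449,-28,-33,-5,0,0,0.0449
[0.3597231  0.03005606 0.26991528] 0.0
```

View pics/w10.png

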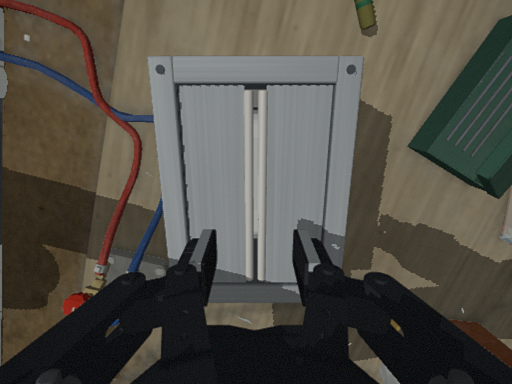

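The flap is shut (slit at col 256), and the tube shows white through the slit, rows 110–240. I back away so the top camera can check the flap and beaker.

>>> play_rows(plan=[-10,-19,-3,0,0,0,-22,-37,-6,0,0,0,-22,-37,-6,0,0,0,-22,-37,-6,0,0,0,-22,-37,-6,0,0,0,-10,-19,-3,0,0,0,0,0,0,0,0,0,0,0,0,0,0,0])

```text
clock: 21.78
eef_pos: [0.399, 0.0532, 0.2679]
tool_rot: [0.606, 0.796, 0.0, -0.0]
ft_force: [-0.6, 0.0, -0.9]
grip_width: 0.0428
```

```bash
python3 - <<'E'
from h import *
c=bot.camera("top"); cv2.imwrite("pics/t11.png",cv2.resize(c["frame"][110:270,80:300],None,fx=3.5,fy=3.5))
for r in bot.outline_of("beaker","top")[:1]: P=pts(c,r["mask"]);print(r["p"],r["point"],np.median(P,0))
W=world(c);a=.269;X=W[0]-.548;Y=W[1]-.206; xl=np.cos(a)*X+np.sin(a)*Y; yl=-np.sin(a)*X+np.cos(a)*Y
for s in ((xl<-.01)&(xl>-.05),(xl>.01)&(xl<.05),(abs(xl)>.07)&(abs(xl)<.08)): print(np.median(W[2][s&(abs(yl)<.08)&(W[2]>.05)]))
o=bot.get_obs();print(o["clock"],o["eef_pos"],o["ft_force"])
E
```

```text
0.82 [153.3, 254.6] [ 0.68979421 -0.0754123   0.03364118]
0.12898232548256094
0.128966171195952
0.1336897110737375
21.875 [0.39896    0.05336076 0.2678312 ] [-0.78578694  0.79245372 -0.54821506]
```

View pics/t11.png

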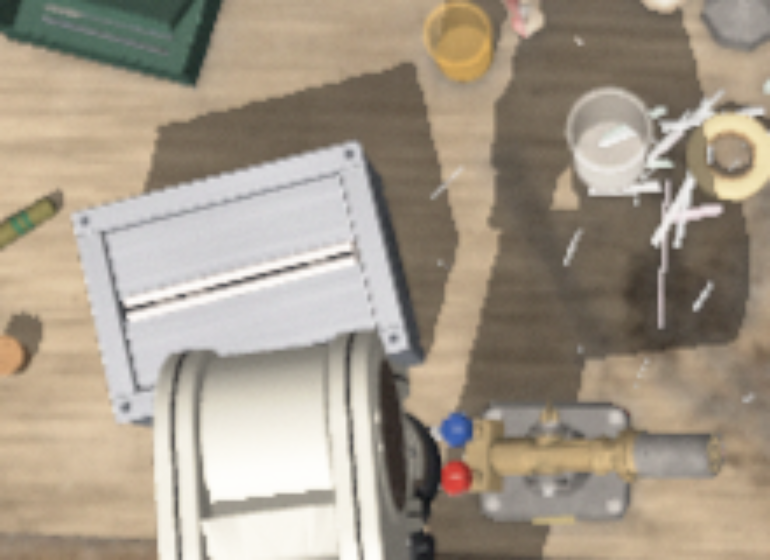

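Both leaves are level at z = 0.129, 5 mm below the measured rim. The beaker stands where it was (crop col 610, row 140), and the arm touches nothing.

```bash
python3 -c "
from workcell import bot
print(bot.job_done())"
```

```text
the job is handed in; nothing more can be done
None
```

The white tube is in the annealer, lying on both rests with the flap shut over it, and I handed the job in at about 22 s. I gripped it across its middle, pushed the flap open with it, and lowered it level along the middle. After the touch I pressed about 2 mm into the sprung rests, roughly 6 N. Then I opened the fingers to 43 mm and drew straight up.

**Last checks:**
- **Tube:** after letting go, it was level along its length and visible on both rests; through the shut slit it still shows inside.
- **Flap:** both leaves read level, about 5 mm below the rim.
- **Beaker:** it stands where it was, within about 1.5 mm, which is measurement noise.
- **Arm:** it is clear of everything, and its force reading is near zero.

**Disagreements:**
- **Grip width:** the gripper read 17.5 mm on the 21 mm tube. The hold stayed firm and level, so I took it as give in the pads.
- **Wrist moment:** there was a small sideways moment while pressing. I put it down to uneven side push from the leaves. That both rests shared the load while pressing is inferred from this moment; the camera measured only the far rest sinking.

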